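# Load a bench press behind its drop guard

### The arm

A 7-joint arm with a two-finger parallel gripper is mounted at the origin on a cart in front of the work surface, level with it; the furniture and walls round the work are solid. World frame = base frame: x ahead of the robot, y to its left, z up, the work surface at z = 0. Lengths are in m, angles in rad, forces in N, time in s.
With the tool pointing down it reaches from about 0.4 to 0.85 m from the base axis. Payload 4.5 kg.
Tool frame: the origin (TCP) lies at the very end of the fingers, on their centre line; the grasp point (between the pads) lies 19 mm behind it; z points along the fingers, x is the direction in which the jaws open and shut, and the axes are right-handed (so a half turn about z gives the same grasp; the last joint's range is limited). The gripper opens to 88 mm and grips with 3 to 60 N. Pads are 18 mm wide; open, the fingers measure 123 mm over their backs; the gripper's body (75 mm by 187 mm) begins 45 mm behind the grasp point.
Start: joints at [1.223, 0.689, -0.195, 1.565, 0.157, 0.902, -0.215], TCP at [0.233, -0.58, 0.239] pointing down, gripper open.
Joint ranges: [-3.01, 3.01], [-0.46, 2.08], [-1.47, 1.51], [0.13, 2.56], [-1, 4.14], [0.04, 2.09], [-2.66, 2.66]. Speed limits (rad/s): [2.57, 2.57, 3.14, 3.14, 3.14, 3.14, 3.14].

### API

Orientations are given as a unit quaternion [w, x, y, z].
In Python, from plant import env gives the robot as it stands.
- The arm moves only by the shell command python3 -m creep 'ROWS'. ROWS is text: rows parted by semicolons, each of 7 numbers parted by spaces: the shift along the tool's x, y, z in mm, then the turn, a rotation vector about the tool's x, y, z in degrees, then the finger opening in mm, from 0 to 88.1. A call has exactly 10 rows; each row is the pose to reach, as a shift and turn from the pose commanded when the call began, along the tool's axes at that moment; what a row does not reach only later rows make up. A row lasts 1/8 s, in which the tool goes at most 62.5 mm and 10.7 degrees, less where a joint would pass 70% of its speed; a pose out of reach is approached as far as the arm can. A call with a gripper value outside its range is refused whole. The fingers move at their own pace and stop on an object; the grip force is fixed at half the most. Time passes only in rows, so rows that repeat a pose let the fingers close, or fill a call up. It gives the time, the measured TCP pose, the force and the opening at its end, in the units of the state.
- env.observe(): the state, without advancing time (a new reading comes with each control period).
- env.capture(name): name is "scene" or "top" or "wrist"; returns a dict with "color" (420x560x3 uint8, blue, green, red), "fx", "fy", "cx", "cy" (pixels), "k1" (the pictures are not rectified: a ray, as slopes to the right and down, at radius r is drawn at 1 + k1 r^2 times it, then the intrinsics apply), "extrinsics" (4x4, takes a point from camera to world coordinates). Camera axes: x right, y down, z forward; pixel columns grow to the right and rows downward; lengths in m; the calibration is good to about 2 mm. A picture is of the moment at which its call begins. There is no depth.
- env.finish_job(): hands the job in, once; it reports no verdict.
The state is a dict: "clock": time; "joints": joint angles; "joint_vel": joint speeds; "joint_torque": joint torques, N m; "eef_pos": TCP position; "tool_rot": TCP orientation; "contact_force": force on the tool from outside, world axes, zero at the start; "wrist_torque": the same for the moment, N m; "grip_width": finger opening in m.
Only numpy, scipy, OpenCV 4.12 (cv2) and the standard library are available. Lean on these libraries where they do the work, as an engineer would, in place of code of your own. Each camera call takes 0.05 s, during which the arm holds its last target.

### The job

Lift the press's clear drop guard by the bow handle of its slotted lift bar, swing the bar over and hang its hook on the stud of the catch post so that the guard stays up by itself, and let go of it. Then push the shuttle that carries the black case by its end tab all the way home under the press, lift the hook off the stud again, and lower the guard gently until it is fully down. Leave the beaker, the weight and the mug where they are.

Things in the scene. Friction and masses are not known exactly. Their poses are not given: they have to be found in the camera images.
- press: Fixed grey bench press on a pedestal 148 x 136 mm, 60 mm high; front faces -x (robot), +x away from it, +y left. Origin on the bench under the guard's centre; turned up to 0.15 rad. A bed (top 68 mm) juts out to y = -170 mm. Guide frame highest, 227 mm, 39 to 78 mm behind the origin; ram arm 182 mm high. Catch post 14 mm square, 215 mm high, 38 mm in front, 77 mm left of origin.
- guard (a joint): Lift in m of the drop guard: 0 fully down, 0.100 topmost; hung on the stud about 0.036 to 0.058. Three clear panels (front, left, right), 84 mm wide, 38 mm high, front face 50 mm in front of the press's origin, lower edge 78 mm above the bench when down, where it bars the case's way. With its bar about 0.5 kg; falls when not held.
- lift_bar (a joint): Angle in rad of the flat steel lift bar (24 mm wide, 6 mm thick) on its pivot: 0 upright, + leans to the press's left, to the stud; -0.45 to 0.65. Swings in the plane 60 mm in front of the press's origin, square to its x. Stiff pivot (0.04 N m): stays where left. Starts leaning right, -0.3 to -0.1.
- pivot (a point): Pivot of the lift bar, in its mid-plane on the guard's front, 12 mm right of the guard's centre, 92 mm above the bench when the guard is down; rises with the guard.
- bow_rail (a point): Middle (rod axis) of the top rail of the bow handle on the bar's upper end, 156 mm from the pivot on the bar's centre line. Bow: rectangle of 10 mm round rod in the bar's plane, 72 mm wide, 58 mm high between rod centres; clear opening 62 x 48 mm, faces the robot.
- hook_slot (a point): Seat in the hook, a slot open downwards on the bar's left edge: 26 mm left of the bar's centre line, 79 mm from the pivot along the bar. Slot 28 mm wide, ceiling at 85 mm; its outer lip lies 40 to 50 mm left of the centre line and ends at 70 mm. Hung on the stud, this point is within 12 mm of stud and the bar leans about 0.3 to 0.55 rad.
- stud (a point): Axis of the fixed round stud (12 mm diameter, points to the robot) where it crosses the bar's plane, 57 mm left of the pivot, 192 to 208 mm above the bench (differs between starts). It reaches 10 mm further to the robot; the arm carrying it starts 16 mm behind and runs left to the post.
- shuttle (a joint): Travel in m of the shuttle, a sliding plate 94 mm wide with end lips between which the case lies: 0 fully out to the right (at the start), 0.080 fully home at its end stop under the ram; moves along the press's +y; about 2 N friction, stays where left.
- tab (a point): Middle of the outer (right, -y) face of the shuttle's upright end tab, 94 mm above the bench; tab 50 mm wide along the press's x, 8 mm thick, from 74 to 114 mm above the bench. At home this face stands about 62 mm right of the guard's right panel.
- beaker: Small beaker, 55 mm wide, 70 mm high, standing on the bench right of the press; bystander. Origin under its centre.
- brass_weight: Brass weight, 32 mm wide, 42 mm high, on the bench right of and behind the press; bystander. Origin under its centre.
- mug: White mug, 83 mm wide, 86 mm high, on the bench far right of the press; bystander. Origin under its middle.
- case: Black plastic adapter case, 46 x 84 x 31 mm, lying loose in the shuttle's nest, long side across its travel; top 105 mm above the bench. Origin under its centre; home, that is straight over the press's origin. It rides along; no need to touch it.

How it is judged:
On the way, in this order (a step that is already met when the one before it is completed fails the run):
1. the guard hangs by its hook on the stud, at rest, and the robot has let go of it (value of joint guard above 0.03 m and distance between hook_slot and stud below 0.012 m and velocity of joint guard between -0.01 and 0.01 m/s and contact force between press and the arm below 0.1 N and contact force between press and the fingers below 0.1 N), for 0.3 s.
2. the shuttle is pushed fully home while the guard hangs on the stud (value of joint shuttle above 0.077 m and value of joint guard above 0.03 m and distance between hook_slot and stud below 0.012 m), for 0.2 s.
At the end, for the whole second after the job is handed in: The guard is fully down (within 3 mm) and at rest, its hook off the stud, and the shuttle is fully home (within 4 mm of its end stop) with the case still lying in it, under the ram (within 12 mm) (value of joint guard below 0.003 m and value of joint shuttle above 0.076 m and distance between hook_slot and stud above 0.03 m and velocity of joint guard between -0.01 and 0.01 m/s and horizontal distance between case and press below 0.012 m); the robot touches nothing.
It fails at once if the guard falls instead of being lowered gently (faster than 0.35 m/s downwards) (velocity of joint guard below -0.35 m/s).
It fails at once if the beaker, the weight or the mug is moved more than 25 mm or tipped (distance of any of beaker, brass_weight, mug from where it was at the start of the episode above 0.025 m or angle between any of beaker, brass_weight, mug's own z axis and vertical above 0.5 rad).
It also fails if it takes over 64 s, if anything falls off the work surface, if the arm or the gripper's body presses on something with over 40 N, if the wrist force passes 120 N, or if a joint passes its speed limit or range.

## Working session

There is one attempt and no reset: what is moved stays moved. The work goes in short steps, Python scripts to look and compute and a shell command to move; the robot and the scene stay as the last step left them, time stands still between calls to the robot, and variables do not carry over. Pictures are saved under pics/ and viewed, and the job is handed in when it is done.

```bash
ls; mkdir -p pics; python3 - <<'E'
from plant import env
import cv2,json
s=env.observe();print(s)
for n in("scene","top","wrist"):
    c=env.capture(n);cv2.imwrite(f"pics/{n}0.png",c["color"])
    print(n,{k:c[k] for k in("fx","fy","cx","cy","k1")});print(c["extrinsics"])
E
```

```text
pics
{'clock': 0.0, 'joints': array([ 1.22279934,  0.68997797, -0.19448798,  1.5663488 ,  0.15728966,
        0.90251034, -0.21509265]), 'joint_vel': array([ 0.0002955 ,  0.00030775,  0.00118651, -0.00087896, -0.00106802,
       -0.00060687, -0.00055351]), 'joint_torque': array([-2.60155666e-04, -5.27553749e+01, -1.26683056e+00, -1.53428203e+01,
       -5.26099058e-02,  6.52346411e-03,  1.64743278e-04]), 'eef_pos': array([ 0.23257104, -0.57942683,  0.23791186]), 'tool_rot': array([-4.57642375e-04,  8.28446919e-01, -5.60066818e-01, -8.07033096e-04]), 'contact_force': array([0.04148193, 0.30045654, 0.57913357]), 'wrist_torque': array([ 0.00456611, -0.03643891,  0.02010492]), 'grip_width': 0.0883115640468468}
scene {'fx': 537.7273460096233, 'fy': 537.7273460096233, 'cx': 280.6237249359237, 'cy': 211.95750839129252, 'k1': -0.13533433701903513}
[[-0.98935781  0.10786177 -0.09765733  0.62529967]
 [ 0.14486853  0.79282453 -0.59198173  0.81394415]
 [ 0.01357293 -0.59982923 -0.80001292  1.05577813]
 [ 0.          0.          0.          1.        ]]
top {'fx': 401.79605914584783, 'fy': 401.79605914584783, 'cx': 278.62573761173354, 'cy': 207.23099358902485, 'k1': -0.11962798944397103}
[[ 0.00936106 -0.99856199  0.05278556  0.45596889]
 [-0.99993774 -0.00902721  0.00655959  0.15594892]
 [-0.00607365 -0.05284368 -0.99858433  0.99623051]
 [ 0.          0.          0.          1.        ]]
wrist {'fx': 325.75375440228675, 'fy': 325.75375440228675, 'cx': 278.34001944867356, 'cy': 208.57372328216886, 'k1': -0.06569891636701435}
[[ 0.37212694 -0.89284122 -0.25368505  0.29884739]
 [-0.92818086 -0.35835744 -0.10030079 -0.55341494]
 [-0.00135725  0.27279023 -0.96207258  0.38490843]
 [ 0.          0.          0.          1.        ]]
```

View pics/scene0.png

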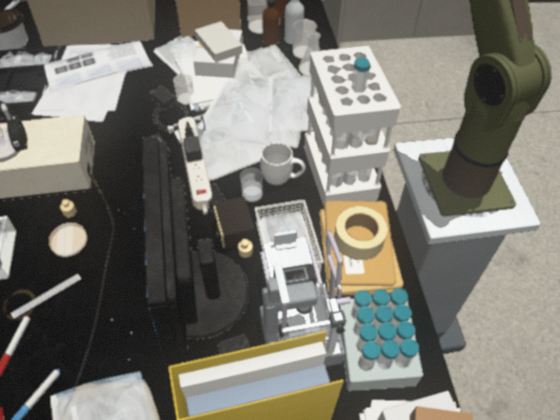

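View pics/top0.png

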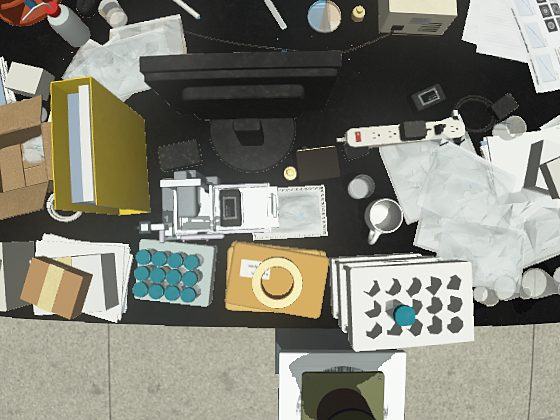

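View pics/wrist0.png

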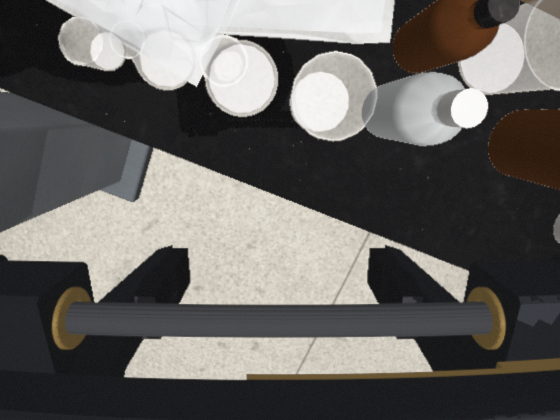

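```bash
cat > h.py <<'E'
import numpy as np,cv2
from scipy.spatial.transform import Rotation as R
def cam(c):
    K=np.array([[c["fx"],0,c["cx"]],[0,c["fy"],c["cy"]],[0,0,1.]]);return K,np.array([c["k1"],0,0,0,0.]),np.array(c["extrinsics"])
def ray(c,uv):
    K,d,E=cam(c);p=cv2.undistortPoints(np.array([[uv]],float),K,d)[0,0]
    v=E[:3,:3]@np.array([p[0],p[1],1]);return E[:3,3],v/np.linalg.norm(v)
def onz(c,uv,z):
    o,v=ray(c,uv);return o+v*(z-o[2])/v[2]
def onplane(c,uv,p,n):
    o,v=ray(c,uv);return o+v*(np.dot(np.array(p)-o,n)/np.dot(v,n))
def two(c1,u1,c2,u2):
    a,v=ray(c1,u1);b,w=ray(c2,u2)
    t=np.linalg.lstsq(np.c_[v,-w],b-a,rcond=None)[0]
    p=a+v*t[0];q=b+w*t[1];return (p+q)/2,np.linalg.norm(p-q)
def proj(c,P):
    K,d,E=cam(c);Ei=np.linalg.inv(E)
    return cv2.projectPoints(np.atleast_2d(np.array(P,float)),cv2.Rodrigues(Ei[:3,:3])[0],Ei[:3,3],K,d)[0][:,0]
def q2m(q): return R.from_quat([q[1],q[2],q[3],q[0]]).as_matrix()
def crop(img,x0,y0,w,h,s,name):
    cv2.imwrite(name,cv2.resize(img[y0:y0+h,x0:x0+w],None,fx=s,fy=s,interpolation=cv2.INTER_CUBIC))
E
python3 - <<'E'
from h import *;import pickle
from plant import env
C={n:env.capture(n) for n in("scene","top")}
pickle.dump(C,open("c0.pkl","wb"))
crop(C["scene"]["color"],230,190,130,170,3.5,"pics/s1.png")
crop(C["top"]["color"],130,160,210,90,3.8,"pics/t1.png")
E
```

```text
(no output)
```

View pics/s1.png

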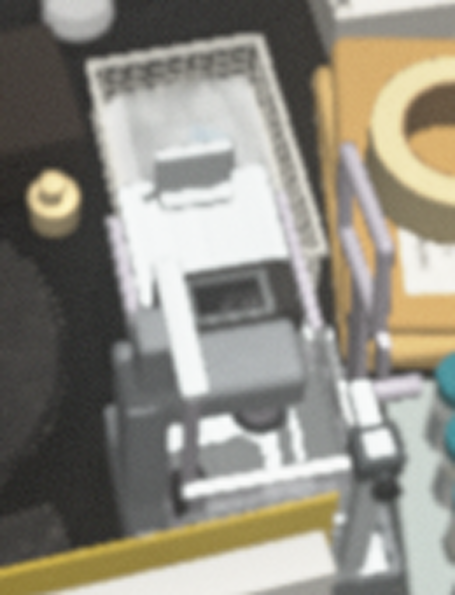

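View pics/t1.png

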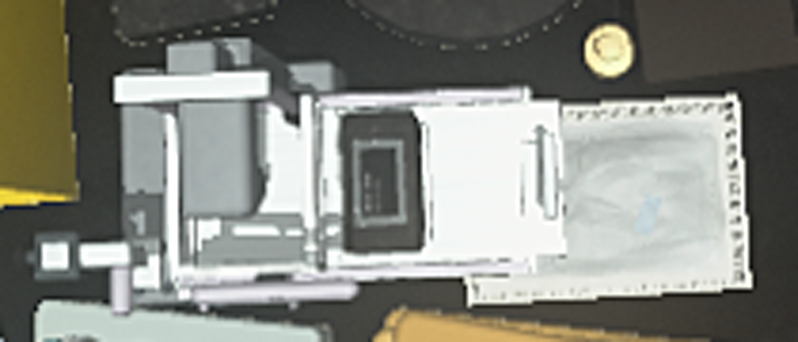

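```bash
python3 - <<'E'
from h import *;import pickle
C=pickle.load(open("c0.pkl","rb"));T=C["top"];S=C["scene"]
t=lambda x,y:(130+x/3.8,160+y/3.8); s=lambda x,y:(230+x/3.5,190+y/3.5)
print("post",onz(T,t(54,254),.215), onz(S,s(377,443),.215))
print("railR",two(T,t(352,291),S,s(347,152)))
print("railL",two(T,t(203,294),S,s(385,248)))
print("stud tip",onz(T,t(122,310),.2), onz(S,s(420,382),.2),two(T,t(122,308),S,s(420,382)))
# case corners z .105
for p in [(346,110),(418,110),(425,248),(342,250)]: print("case",onz(T,t(*p),.105))
# tab top z .114
for p in [(548,125),(548,215)]: print("tab",onz(T,t(*p),.114))
# guide frame top bar z .227
for p in [(116,74),(270,72),(270,98),(116,102)]: print("frame",onz(T,t(*p),.227))
print("bed rails", onz(T,t(318,100),.08),onz(T,t(527,92),.08),onz(T,t(340,273),.08),onz(T,t(530,265),.08))
E
```

```text
post [0.45610612 0.42601848 0.215     ] [0.45799437 0.42734693 0.215     ]
railR (array([0.44092577, 0.26665443, 0.23239823]), np.float64(0.003067563062190237))
railL (array([0.43808847, 0.33818816, 0.24957591]), np.float64(0.0014461381064945222))
stud tip [0.42711452 0.39372746 0.2       ] [0.42621076 0.39003378 0.2       ] (array([0.42785793, 0.39239952, 0.20496472]), np.float64(0.000994795454086953))
case [0.54282979 0.29084007 0.105     ]
case [0.5431461  0.24835644 0.105     ]
case [0.46225596 0.24308561 0.105     ]
case [0.46056976 0.29180098 0.105     ]
tab [0.53414883 0.17176905 0.114     ]
tab [0.48195617 0.17124928 0.114     ]
frame [0.54873697 0.39174487 0.227     ]
frame [0.55012002 0.31173744 0.227     ]
frame [0.53680487 0.31143722 0.227     ]
frame [0.53430468 0.39131854 0.227     ]
bed rails [0.55122429 0.31179086 0.08      ] [0.55702809 0.18524694 0.08      ] [0.44686163 0.2966117  0.08      ] [0.45287198 0.18233601 0.08      ]
```

```bash
cat >> h.py <<'E'
PSI=0.045; ORG=np.array([0.4988,0.3510,0])
def W(l): 
    c,s=np.cos(PSI),np.sin(PSI);l=np.array(l,float);return ORG+np.array([c*l[0]-s*l[1],s*l[0]+c*l[1],l[2]])
def pivot(lift): return np.array([-.060,-.012,.092+lift])
def barpt(lift,th,along,left): return W(pivot(lift)+np.array([0,np.sin(th)*along+np.cos(th)*left,np.cos(th)*along-np.sin(th)*left]))
def toolR(th):
    # tool z = -u (down bar), tool x = press +x
    c,s=np.cos(PSI),np.sin(PSI);M=np.array([[c,-s,0],[s,c,0],[0,0,1]])
    z=-np.array([0,np.sin(th),np.cos(th)]);x=np.array([1.,0,0]);y=np.cross(z,x);return M@np.c_[x,y,z]
def step(p0,R0,p1,R1):
    return np.r_[R0.T@(p1-p0)*1000,R.from_matrix(R0.T@R1).as_rotvec(degrees=True)]
E
python3 - <<'E'
from h import *;import pickle
from plant import env
C=pickle.load(open("c0.pkl","rb"));T=C["top"];S=C["scene"]
t=lambda x,y:(130+x/3.8,160+y/3.8); s=lambda x,y:(230+x/3.5,190+y/3.5)
print("basket far R",two(T,t(735,97),S,s(88,62)),"near R",two(T,t(748,287),S,s(262,38)), "near L", two(T,t(470,300),S,s(322,250)))
print("weight",onz(T,t(608,45),.042),"beaker",onz(T,(360,186),.035),"mug",onz(T,(383,215),.086))
print("stud",proj(S,W([-.07,.045,.2])),s(420,382),"pred rail",barpt(0,-.236,.156,0))
o=env.observe();R0=q2m(o["tool_rot"]);p0=o["eef_pos"]
for p,a in[((.45,-.15,.37),0.5),(barpt(.04,-.236,.156-.019+.05,0),1)]:
    R1=toolR(-.236*0)
    rv=R.from_matrix(R0.T@R1).as_rotvec()*a; print(R0.T@(np.array(p)-p0)*1000,np.degrees(rv))
E
```

```text
basket far R (array([0.55905764, 0.05711638, 0.05949323]), np.float64(0.0034462259911603736)) near R (array([0.44094787, 0.04845287, 0.05454341]), np.float64(0.0011121856750939826)) near L (array([0.43204689, 0.21948968, 0.0551688 ]), np.float64(0.0023871858862672575))
weight [0.59140188 0.13580994 0.042     ] beaker [ 0.5598389  -0.03354962  0.035     ] mug [ 0.48848768 -0.07636318  0.086     ]
stud [[349.98809529 300.55871034]] (350.0, 299.1428571428571) pred rail [0.44104139 0.29987478 0.24367584]
[-317.96822415 -361.74136616 -131.42540394] [-1.25721399e-02  2.20799908e-02 -3.53513170e+01]
[-731.89981764 -518.65767558  -74.91231228] [-2.51442797e-02  4.41599816e-02 -7.07026340e+01]
```

```bash
python3 -m creep '-10 -10 -50 0 0 0 88; -40 -45 -90 0 0 -4 88; -75 -85 -120 0 0 -8 88; -115 -130 -130 0 0 -12 88; -155 -176 -130 0 0 -16 88; -196 -222 -130 0 0 -20 88; -236 -268 -130 0 0 -24 88; -277 -315 -130 0 0 -28 88; -318 -362 -130 0 0 -32 88; -318 -362 -130 0 0 -35 88'; python3 -c "
from plant import env
print(env.observe()['joints'])"
```

```text
clock: 1.5
eef_pos: [0.4526, -0.1441, 0.3692]
tool_rot: [-0.002, 0.96, -0.279, 0.001]
contact_force: [-0.1, -1.3, 0.2]
grip_width: 0.0877
[ 0.54826172  0.35554577 -0.47853255  1.79418142  0.18440604  1.0345295
 -0.56439695]
```

```bash
python3 - <<'E'
from h import *
from plant import env
o=env.observe();R0=q2m(o["tool_rot"]);p0=o["eef_pos"]
print(step(p0,R0,barpt(0,-.236,.156-.019+.10,0),toolR(-.236)).round(1))
E
```

```text
[-236.7 -353.    47.8   12.9   -4.2  -34.8]
```

```bash
python3 -m creep '-24 -36 0 0 0 -4 88; -55 -82 0 0 0 -8 88; -87 -130 0 1.5 -0.5 -12 88; -118 -176 0 3 -1 -16 88; -150 -224 5 5 -1.5 -20 88; -180 -268 15 7 -2 -24 88; -208 -310 25 9 -3 -28 88; -226 -337 38 11 -3.5 -32 88; -237 -353 48 12.9 -4.2 -34.8 88; -237 -353 48 12.9 -4.2 -34.8 88'; python3 - <<'E'
from h import *
from plant import env
import pickle
C={n:env.capture(n) for n in("scene","top","wrist")};pickle.dump(C,open("c1.pkl","wb"))
print(env.observe()["joints"],env.observe()["eef_pos"])
cv2.imwrite("pics/w1.png",C["wrist"]["color"]);crop(C["scene"]["color"],230,150,190,200,3,"pics/s2.png")
E
```

```text
clock: 2.75
eef_pos: [0.4441, 0.2753, 0.3199]
tool_rot: [-0.116, 0.993, 0.016, -0.004]
contact_force: [-0.3, -0.3, 1.3]
grip_width: 0.0881
[-0.0258346   0.49194577 -0.75015031  1.84280478  0.20344445  0.78958199
 -0.79306369] [0.4451366  0.27431348 0.32104228]
```

View pics/w1.png

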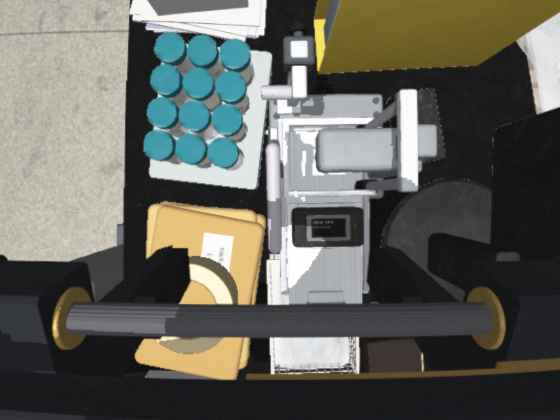

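View pics/s2.png

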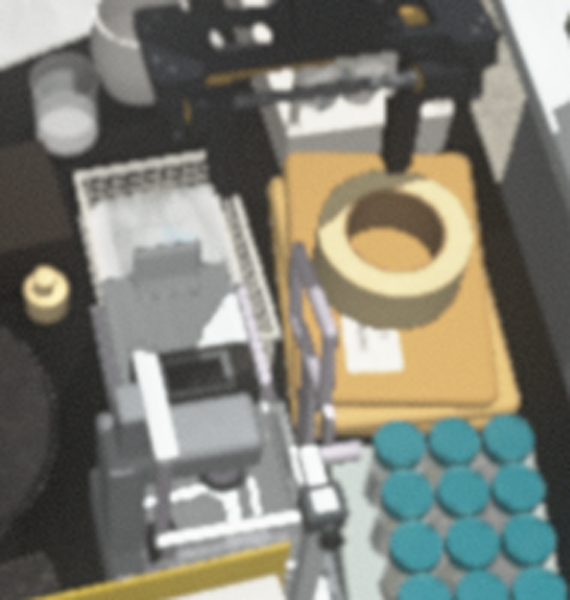

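```bash
python3 - <<'E'
from h import *;import pickle
C=pickle.load(open("c1.pkl","rb"));T=C["top"];S=C["scene"];Wc=C["wrist"]
print(np.array(Wc["extrinsics"])[:3,3])
L=barpt(0,-.236,.156,.041);Rr=barpt(0,-.236,.156,-.041)
print("pred rail ends wrist",proj(Wc,[L,Rr]),"top",proj(T,[L,Rr]))
print("post",onz(Wc,(299,49),.215),W([-.038,.077,.215]))
print("stud tip",onz(Wc,(263,93),.2),W([-.07,.045,.2]))
s=lambda x,y:(230+x/3,150+y/3)
print("stud 2v",two(Wc,(263,93),S,s(358,452)))
print("railL",two(Wc,(273,143),S,s(334,336)),L)
print("railR",two(Wc,(276.5,250),S,s(300,247)),Rr)
w=Wc["color"];crop(w,240,20,120,240,3,"pics/w1c.png")
E
```

```text
[0.44516292 0.30928951 0.47992136]
pred rail ends wrist [[271.68353444 149.77182079]
 [273.87197759 258.53230613]] top [[182.26181976 236.40053641]
 [226.18483692 234.84940322]]
post [0.45787892 0.42714856 0.215     ] [0.45737464 0.42621263 0.215     ]
stud tip [0.4289867  0.39505507 0.2       ] [0.42684655 0.39280551 0.2       ]
stud 2v (array([0.4289379 , 0.39422854, 0.20287474]), np.float64(0.00043986363657148023))
railL (array([0.43926701, 0.34422389, 0.25593025]), np.float64(0.0016908954473091736)) [0.43924813 0.33969795 0.25326227]
railR (array([0.443297  , 0.26825165, 0.23959226]), np.float64(0.0029779155288736908)) [0.44283464 0.26005162 0.23408941]
```

View pics/w1c.png

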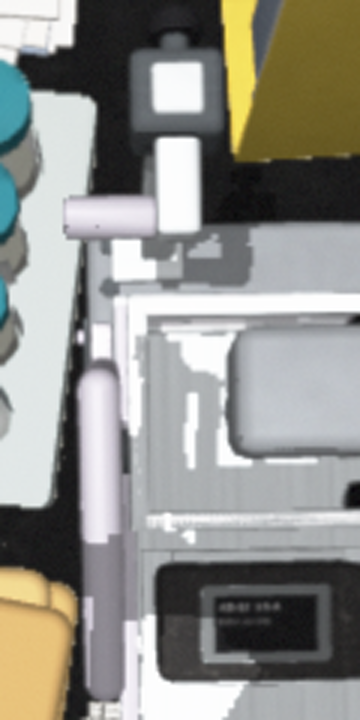

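```bash
python3 - <<'E'
from h import *
from plant import env
o=env.observe();R0=q2m(o["tool_rot"]);p0=o["eef_pos"]
for a in(.187,.137):print(step(p0,R0,barpt(0,-.195,a,0),toolR(-.195)).round(1))
E
```

```text
[ -3.2 -14.7  50.3  -2.1  -0.1  -0.8]
[-3.300e+00 -1.290e+01  1.003e+02 -2.100e+00 -1.000e-01 -8.000e-01]
```

```bash
python3 -m creep '-2 -7 15 -1 0 0 70; -3 -14 35 -2 0 -0.8 50; -3 -14 50 -2 0 -0.8 45; -3 -13.5 65 -2 0 -0.8 45; -3 -13 80 -2 0 -0.8 45; -3 -13 90 -2 0 -0.8 45; -3 -13 97 -2 0 -0.8 45; -3 -13 101 -2 0 -0.8 45; -3 -13 101 -2 0 -0.8 45; -3 -13 101 -2 0 -0.8 45'; python3 - <<'E'
from h import *
from plant import env
C=env.capture("scene");crop(C["color"],260,170,150,180,3.2,"pics/s3.png")
C=env.capture("wrist");cv2.imwrite("pics/w3.png",C["color"])
E
```

```text
clock: 4.15
eef_pos: [0.4406, 0.3111, 0.2258]
tool_rot: [-0.099, 0.995, 0.023, -0.002]
contact_force: [0.6, -0.4, 0.2]
grip_width: 0.0449
```

View pics/s3.png

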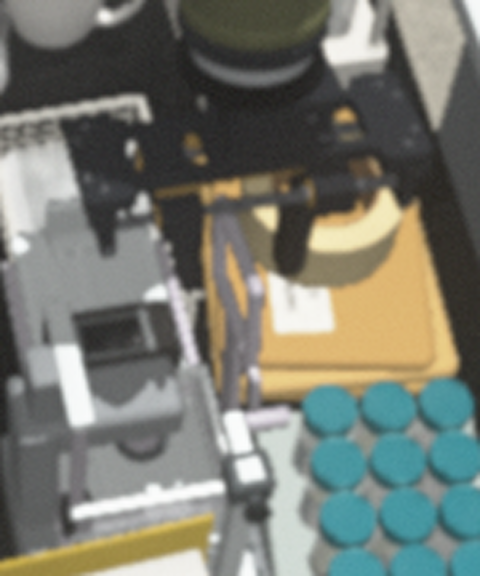

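View pics/w3.png

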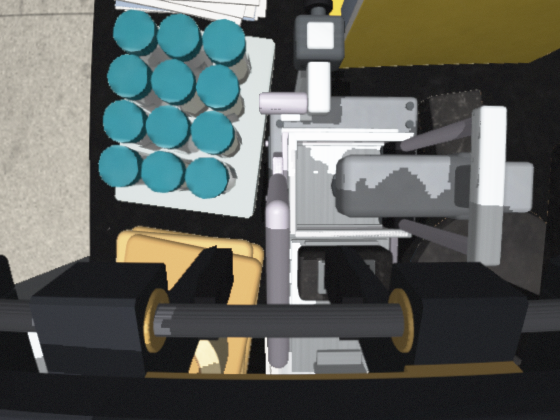

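```bash
python3 -m creep '0 0 0 0 0 0 30; 0 0 0 0 0 0 15; 0 0 0 0 0 0 4; 0 0 0 0 0 0 4; 0 0 0 0 0 0 4; 0 0 0 0 0 0 4; 0 0 -1 0 0 0 4; 0 0 -3 0 0 0 4; 0 0 -6 0 0 0 4; 0 0 -10 0 0 0 4'; python3 - <<'E'
from h import *
from plant import env
o=env.observe();R0=q2m(o["tool_rot"]);p0=o["eef_pos"]
print(o["joints"].round(2),o["contact_force"])
for l,t in[(.01,-.195),(.03,-.19),(.06,-.15),(.088,-.08),(.09,.05),(.09,.2)]:print(l,t,step(p0,R0,barpt(l,t,.137,0),toolR(t)).round(1))
E
```

```text
clock: 5.5
eef_pos: [0.4403, 0.309, 0.2353]
tool_rot: [-0.099, 0.995, 0.023, -0.002]
contact_force: [-0.0, 1.9, -5.5]
grip_width: 0.008
[-0.2   0.61 -0.63  1.92  0.34  0.61 -0.94] [-0.01083357  1.88431469 -5.50897478]
0.01 -0.195 [ 0.3 -1.  -0.9 -0.2 -0.   0.1]
0.03 -0.19 [  0.3  -5.6 -20.5  -0.5  -0.    0.1]
0.06 -0.15 [  0.3 -17.  -49.8  -2.8  -0.    0.1]
0.088 -0.08 [  0.3 -32.1 -76.4  -6.8  -0.    0.1]
0.09 0.05 [  0.4 -50.  -75.2 -14.2  -0.    0.1]
0.09 0.2 [  0.4 -69.4 -68.6 -22.8  -0.    0.1]
```

```bash
python3 -m creep '0 -3 -10 0 0 0 4; 0 -6 -20 -0.5 0 0 4; 0 -11 -35 -1.5 0 0 4; 0 -17 -50 -2.8 0 0 4; 0 -25 -64 -5 0 0 4; 0 -32 -76 -7 0 0 4; 0 -41 -76 -10.5 0 0 4; 0 -50 -75 -14 0 0 4; 0 -60 -72 -18.5 0 0 4; 0 -69 -69 -22.8 0 0 4'; python3 - <<'E'
from h import *
from plant import env
o=env.observe();R0=q2m(o["tool_rot"]);p0=o["eef_pos"]
print(o["joints"].round(2),o["contact_force"],p0)
for l,t in[(.09,.2),(.09,.3),(.09,.4),(.09,.5),(.09,.6)]:print(l,t,step(p0,R0,barpt(l,t,.137,0),toolR(t)).round(1))
C=env.capture("scene");crop(C["color"],260,170,150,180,3.2,"pics/s4.png")
C=env.capture("wrist");cv2.imwrite("pics/w4.png",C["color"])
E
```

```text
clock: 6.75
eef_pos: [0.4377, 0.3633, 0.3174]
tool_rot: [0.101, 0.995, 0.023, 0.003]
contact_force: [1.2, -0.0, -5.4]
grip_width: 0.0084
[-0.57  0.63 -0.51  1.51  0.43  1.28 -1.15] [ 1.16784545 -0.02934201 -5.40869863] [0.43767084 0.36326754 0.31735662]
0.09 0.2 [ 0.5 -0.4  1.   0.1 -0.1  0. ]
0.09 0.3 [  0.5 -14.1   1.7  -5.6  -0.1   0. ]
0.09 0.4 [  0.5 -27.6   3.7 -11.3  -0.1   0. ]
0.09 0.5 [  0.5 -40.9   7.1 -17.1  -0.1   0. ]
0.09 0.6 [  0.5 -53.8  11.7 -22.8  -0.1   0. ]
```

View pics/s4.png

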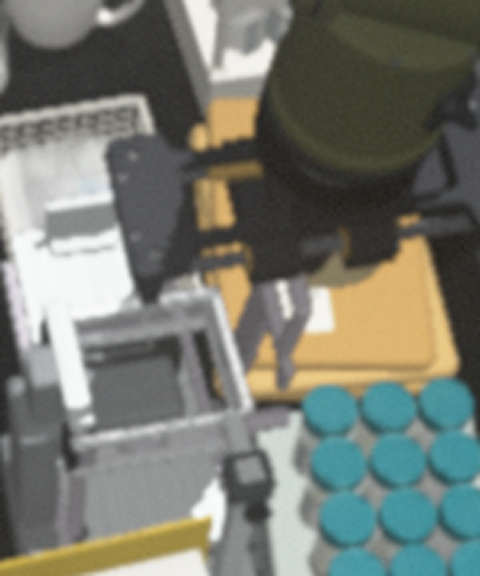

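View pics/w4.png

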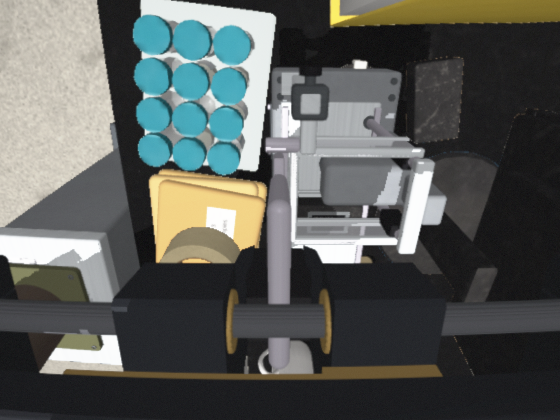

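```bash
python3 -m creep '0 -5 0 -2 0 0 4; 0 -10 1 -4 0 0 4; 0 -16 2 -6.5 0 0 4; 0 -22 3 -9 0 0 4; 0 -28 4 -11.3 0 0 4; 0 -35 5.5 -14.2 0 0 4; 0 -41 7 -17 0 0 4; 0 -47 9 -20 0 0 4; 0 -51 10.5 -21.7 0 0 4; 0 -51 10.5 -21.7 0 0 4'; python3 - <<'E'
from h import *
from plant import env
o=env.observe();R0=q2m(o["tool_rot"]);p0=o["eef_pos"]
print(o["joints"].round(2),o["contact_force"],p0)
for l,t in[(.09,.58),(.08,.58),(.07,.55),(.06,.5),(.055,.48),(.05,.44),(.047,.42)]:
  print(l,t,step(p0,R0,barpt(l,t,.137,0),toolR(t)).round(1), "hook w",barpt(l,t,.079,.026))
print("stud",W([-.06,.045,.203]))
C=env.capture("scene");crop(C["color"],260,170,150,180,3.2,"pics/s5.png")
C=env.capture("wrist");cv2.imwrite("pics/w5.png",C["color"])
import pickle;pickle.dump(C,open("cw5.pkl","wb"))
E
```

```text
clock: 8.1
eef_pos: [0.4354, 0.4108, 0.2956]
tool_rot: [0.285, 0.958, 0.022, 0.006]
contact_force: [-1.3, -3.0, -5.9]
grip_width: 0.0082
[-0.84  0.86 -0.39  1.19  0.53  1.7  -1.22] [-1.29564857 -2.97487834 -5.8733298 ] [0.43537664 0.41083765 0.29555539]
0.09 0.58 [ 0.7  0.2 -1.1 -0.1  0.   0.1] hook w [0.43647466 0.40128914 0.23383193]
0.08 0.58 [ 0.7 -5.3  7.3 -0.1  0.   0.1] hook w [0.43647466 0.40128914 0.22383193]
0.07 0.55 [ 0.7 -6.6 15.7  1.6  0.   0.1] hook w [0.43654591 0.39970675 0.21575957]
0.06 0.5 [ 0.7 -5.3 24.4  4.5  0.   0.1] hook w [0.43667035 0.39694338 0.20886396]
0.055 0.48 [ 0.7 -5.3 28.9  5.7  0.   0.1] hook w [0.43672205 0.39579521 0.20506634]
0.05 0.44 [ 0.7 -2.6 33.7  7.9  0.   0.1] hook w [0.43682865 0.39342794 0.20240096]
0.047 0.42 [ 0.7 -1.5 36.6  9.1  0.   0.1] hook w [0.4368835  0.3922098  0.20053225]
stud [0.43683642 0.39325536 0.203     ]
```

View pics/s5.png

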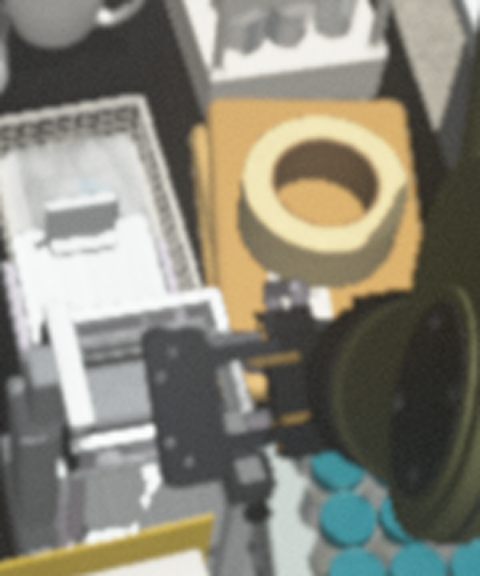

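View pics/w5.png

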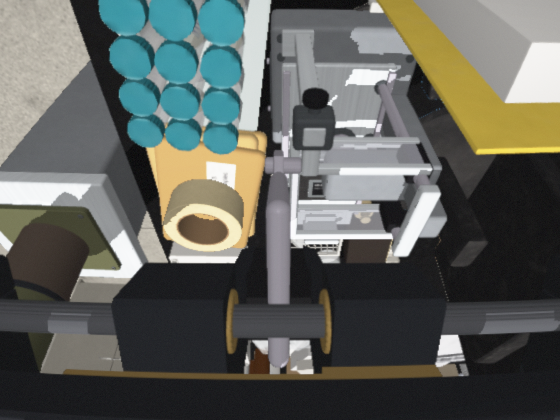

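```bash
python3 -m creep '0 -2.5 3.5 0 0 0 4; 0 -5.3 7.3 0 0 0 4; 0 -6 11.5 0.8 0 0 4; 0 -6.6 15.7 1.6 0 0 4; 0 -6 20 3 0 0 4; 0 -5.3 24.4 4.5 0 0 4; 0 -5.3 27 5.2 0 0 4; 0 -5 29 5.8 0 0 4; 0 -5 29 5.8 0 0 4; 0 -5 29 5.8 0 0 4'; python3 - <<'E'
from h import *
from plant import env
o=env.observe();R0=q2m(o["tool_rot"]);p0=o["eef_pos"]
print(o["contact_force"],p0)
C=env.capture("wrist");cv2.imwrite("pics/w6.png",C["color"])
for l,t in[(.055,.48),(.052,.46),(.05,.44),(.047,.42),(.044,.38)]:
  print(l,t,step(p0,R0,barpt(l,t,.137,0),toolR(t)).round(1), "hook w",barpt(l,t,.079,.026))
E
```

```text
clock: 9.45
eef_pos: [0.4361, 0.3991, 0.2688]
tool_rot: [0.237, 0.971, 0.022, 0.006]
contact_force: [-3.5, -2.0, -4.8]
grip_width: 0.008
[-3.52353184 -1.95150915 -4.78703853] [0.43609529 0.39906409 0.26881591]
0.055 0.48 [ 0.5 -0.5  0.1 -0.1 -0.   0. ] hook w [0.43672205 0.39579521 0.20506634]
0.052 0.46 [ 0.5  0.8  2.8  1.  -0.   0. ] hook w [0.43677483 0.39462324 0.2032455 ]
0.05 0.44 [ 0.5  2.7  4.6  2.2 -0.   0. ] hook w [0.43682865 0.39342794 0.20240096]
0.047 0.42 [ 0.5  4.   7.4  3.3 -0.   0. ] hook w [0.4368835  0.3922098  0.20053225]
0.044 0.38 [ 0.5  8.1 10.5  5.6 -0.   0. ] hook w [0.43699621 0.38970695 0.19972057]
```

View pics/w6.png

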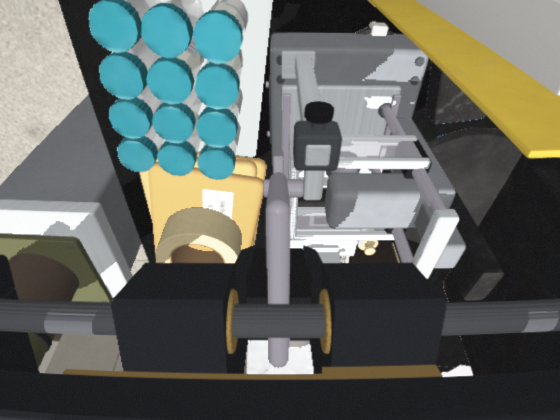

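```bash
python3 -m creep '0 0.3 1 0.3 0 0 4; 0 0.6 2 0.7 0 0 4; 0 0.9 2.8 1 0 0 4; 0 1.5 3.6 1.5 0 0 4; 0 2 4.6 2 0 0 4; 0 2.5 5.5 2.4 0 0 4; 0 3 6.4 2.8 0 0 4; 0 3 6.4 2.8 0 0 4; 0 3 6.4 2.8 0 0 4; 0 3 6.4 2.8 0 0 4'
```

```text
clock: 10.75
eef_pos: [0.4364, 0.3947, 0.2658]
tool_rot: [0.211, 0.977, 0.023, 0.006]
contact_force: [-4.6, 1.0, 2.4]
grip_width: 0.0079
```

```bash
python3 -m creep '0 0 -0.5 0 0 0 8; 0 0 -1 0 0 0 14; 0 0 -1 0 0 0 25; 0 0 -1 0 0 0 40; 0 0 -1 0 0 0 50; 0 0 -6 0 0 0 50; 0 0 -16 0 0 0 50; 0 0 -30 0 0 0 50; 0 0 -50 0 0 0 50; 0 0 -70 0 0 0 50'; python3 - <<'E'
from h import *
from plant import env
import pickle
C={n:env.capture(n) for n in("scene","top","wrist")};pickle.dump(C,open("c7.pkl","wb"))
o=env.observe();print(o["contact_force"],o["eef_pos"])
cv2.imwrite("pics/w7.png",C["wrist"]["color"]);crop(C["scene"]["color"],260,170,150,180,3.2,"pics/s7.png")
E
```

```text
clock: 12.0
eef_pos: [0.435, 0.4235, 0.3299]
tool_rot: [0.212, 0.977, 0.022, 0.005]
contact_force: [-0.1, 1.0, -1.0]
grip_width: 0.0499
[-0.21077972  0.02818261  0.4568702 ] [0.43502333 0.42387772 0.32948242]
```

View pics/w7.png

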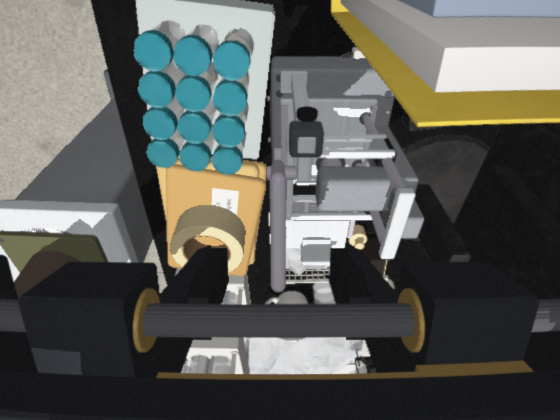

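View pics/s7.png

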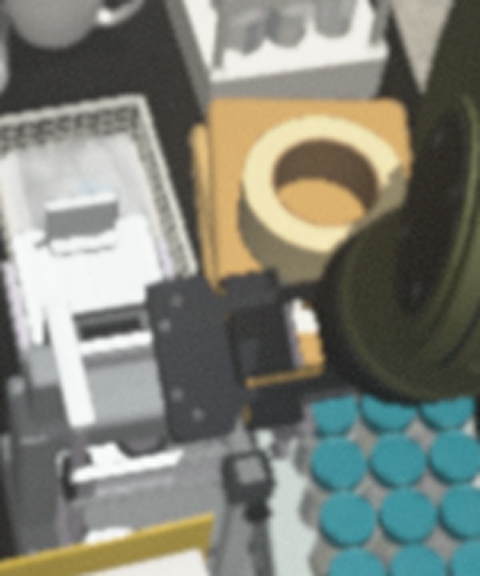

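```bash
python3 - <<'E'
from h import *
from plant import env
o=env.observe();R0=q2m(o["tool_rot"]);p0=o["eef_pos"]
for th,p in[(.4,p0+[0,.0,.03]),(.2,W([-.02,-.05,.36])),(0,W([0,-.215,.3])),(0,W([0,-.215,.17])),(0,W([0,-.215,.088]))]:
  print(step(p0,R0,p,toolR(th)).round(1))
E
```

```text
[  0.1  12.4 -27.3   1.5  -0.2   0. ]
[ 4.030e+01  1.271e+02  2.420e+01  1.290e+01 -1.000e-01  1.000e-01]
[ 5.990e+01  2.526e+02  1.470e+02  2.440e+01 -1.000e-01  1.000e-01]
[ 5.960e+01  1.989e+02  2.654e+02  2.440e+01 -1.000e-01  1.000e-01]
[ 5.940e+01  1.651e+02  3.401e+02  2.440e+01 -1.000e-01  1.000e-01]
```

```bash
python3 -m creep '0 10 -25 1 0 0 50; 6 35 -22 3 0 0 50; 16 65 -10 7 0 0 40; 28 95 5 10 0 0 30; 40 127 24 13 0 0 20; 46 165 60 17 0 0 10; 52 205 100 21 0 0 0; 58 245 140 24 0 0 0; 60 252 147 24.4 0 0 0; 60 252 147 24.4 0 0 0'; python3 - <<'E'
from h import *
from plant import env
import pickle
C={n:env.capture(n) for n in("scene","top","wrist")};pickle.dump(C,open("c8.pkl","wb"))
o=env.observe();R0=q2m(o["tool_rot"]);p0=o["eef_pos"];print(p0,o["joints"].round(2))
for th,p in[(0,W([0,-.215,.3])),(0,W([0,-.215,.17])),(0,W([0,-.215,.088]))]:
  print(step(p0,R0,p,toolR(th)).round(1))
cv2.imwrite("pics/w8.png",C["wrist"]["color"]);crop(C["scene"]["color"],230,170,170,180,3.2,"pics/s8.png");crop(C["top"]["color"],130,160,210,110,3.8,"pics/t8.png")
E
```

```text
clock: 13.4
eef_pos: [0.5083, 0.1348, 0.2991]
tool_rot: [0.001, 1.0, 0.022, -0.0]
contact_force: [0.4, 1.8, -0.2]
grip_width: 0.0003
[0.50820984 0.13819468 0.30000567] [ 0.01  0.53 -0.58  1.77  0.35  0.95 -0.66]
[ 0.2  2.   0.   0.  -0.1  0.3]
[-1.0e-01  1.9e+00  1.3e+02  0.0e+00 -1.0e-01  3.0e-01]
[-2.00e-01  1.80e+00  2.12e+02  0.00e+00 -1.00e-01  3.00e-01]
```

View pics/w8.png

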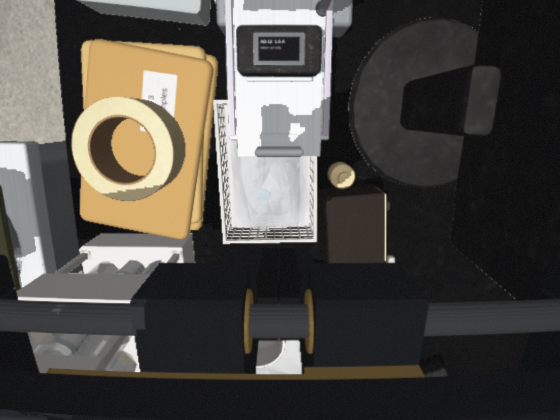

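View pics/s8.png

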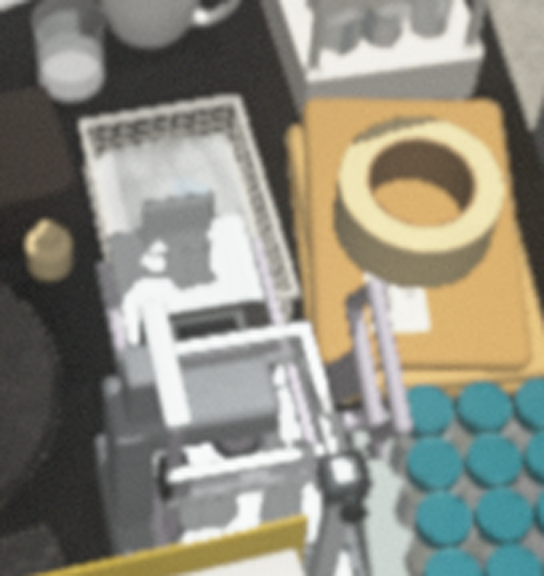

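View pics/t8.png

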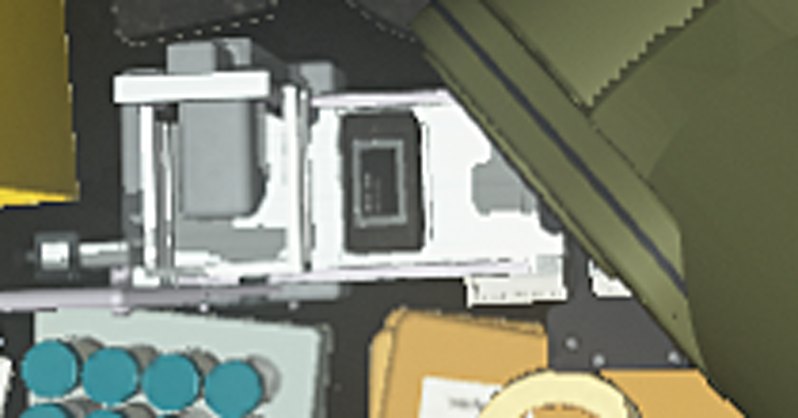

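```bash
python3 - <<'E'
from h import *;import pickle
C=pickle.load(open("c8.pkl","rb"));S=C["scene"];T=C["top"]
n=np.array([np.cos(PSI),np.sin(PSI),0])
P=W([-.06,0,0])
a=onplane(S,(347.8,258.4),P,n);b=onplane(S,(355,304.4),P,n);print(a,b,(a+b)/2)
for l,t in[(.046,.32),(.049,.42),(.047,.35)]:
  print(l,t,barpt(l,t,.156,-.036),barpt(l,t,.156,.036),barpt(l,t,.156,0), proj(S,[barpt(l,t,.156,-.041),barpt(l,t,.156,.041)]).ravel())
  print(barpt(l,t,.079,.026)-W([-.06,.045,.203]))
Wc=C["wrist"]
print("tab", [onz(Wc,p,.114) for p in((257,152),(303,152))],"local y",[ (np.array([-np.sin(PSI),np.cos(PSI),0])@(onz(Wc,p,.114)-ORG)) for p in((257,153),(303,153))])
E
```

```text
[0.43796447 0.36820458 0.30547757] [0.43506807 0.43252556 0.26420462] [0.43651627 0.40036507 0.2848411 ]
0.046 0.32 [0.43873029 0.35119788 0.29740512] [0.4356558  0.41947365 0.27475633] [0.43719305 0.38533577 0.28608073] [343.99081517 249.61360421 354.35687877 297.41580869]
[ 0.000336   -0.00746156  0.00181087]
0.049 0.42 [0.43801775 0.36702137 0.29812125] [0.43506034 0.43269722 0.2687625 ] [0.43653905 0.39985929 0.28344187] [346.53415341 257.20296521 355.96036248 306.24298487]
[ 4.70816354e-05 -1.04555224e-03 -4.67745495e-04]
0.047 0.35 [0.4385155  0.35596778 0.29788646] [0.43547296 0.42353415 0.27319782] [0.43699423 0.38975097 0.28554214] [344.76872931 251.79531845 354.87219937 300.04611812]
[ 0.00024685 -0.00548183  0.0012951 ]
tab [array([0.4862935 , 0.17208162, 0.114     ]), array([0.53289983, 0.17433704, 0.114     ])] local y [np.float64(-0.17918417071218753), np.float64(-0.17902789181993772)]
```

```bash
python3 -m creep '0 0 30 0 0 0 0; 0 0 75 0 0 0 0; 0 0 120 0 0 0 0; 0 0 160 0 0 0 0; 0 0 190 0 0 0 0; 0 0 208 0 0 0 0; 0 -6 210 0 0 0 0; 0 -12 210 0 0 0 0; 0 -18 210 0 0 0 0; 0 -22 210 0 0 0 0'; python3 - <<'E'
from h import *
from plant import env
o=env.observe();R0=q2m(o["tool_rot"]);p0=o["eef_pos"];print(p0,o["contact_force"])
print(step(p0,R0,W([0,-.113,.09]),toolR(0)).round(1))
C=env.capture("scene");crop(C["color"],230,170,170,180,3.2,"pics/s9.png")
E
```

```text
clock: 14.8
eef_pos: [0.508, 0.1579, 0.0901]
tool_rot: [0.001, 1.0, 0.023, 0.001]
contact_force: [0.4, 0.7, -0.1]
grip_width: 0.0005
[0.50803997 0.15787509 0.09013723] [ 0.40955609  0.74701171 -0.14557792]
[ -0.4 -80.3  -0.    0.1  -0.1   0.1]
```

View pics/s9.png

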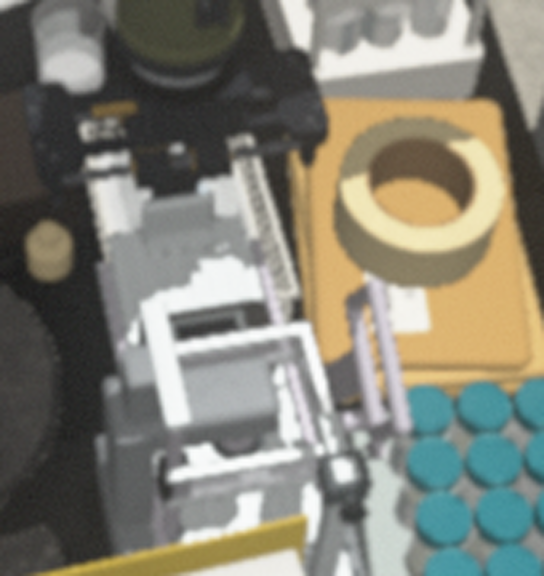

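```bash
python3 -m creep '0 -4 0 0 0 0 0; 0 -10 0 0 0 0 0; 0 -18 0 0 0 0 0; 0 -27 0 0 0 0 0; 0 -36 0 0 0 0 0; 0 -45 0 0 0 0 0; 0 -54 0 0 0 0 0; 0 -61 0 0 0 0 0; 0 -67 0 0 0 0 0; 0 -71 0 0 0 0 0'; python3 -m creep '0 -1 0 0 0 0 0; 0 -2 0 0 0 0 0; 0 -3 0 0 0 0 0; 0 -4 0 0 0 0 0; 0 -5 0 0 0 0 0; 0 -6 0 0 0 0 0; 0 -7 0 0 0 0 0; 0 -8 0 0 0 0 0; 0 -8 0 0 0 0 0; 0 -8 0 0 0 0 0'
```

```text
clock: 16.1
eef_pos: [0.5043, 0.2283, 0.0892]
tool_rot: [0.001, 1.0, 0.023, 0.0]
contact_force: [1.3, -2.5, 1.6]
grip_width: 0.0002
clock: 17.35
eef_pos: [0.5039, 0.2361, 0.0892]
tool_rot: [0.001, 1.0, 0.023, 0.0]
contact_force: [-0.2, -1.8, 0.8]
grip_width: 0.0005
```

```bash
python3 -m creep '0 -0.5 0 0 0 0 0; 0 -1 0 0 0 0 0; 0 -1.5 0 0 0 0 0; 0 -2 0 0 0 0 0; 0 -2.5 0 0 0 0 0; 0 -3 0 0 0 0 0; 0 -3.5 0 0 0 0 0; 0 -4 0 0 0 0 0; 0 -4 0 0 0 0 0; 0 -4 0 0 0 0 0'; python3 - <<'E'
from h import *
from plant import env
C=env.capture("scene");crop(C["color"],230,170,170,180,3.2,"pics/s10.png")
E
```

```text
clock: 18.6
eef_pos: [0.5038, 0.2378, 0.0892]
tool_rot: [0.003, 1.0, 0.022, 0.0]
contact_force: [-0.7, -6.0, 4.8]
grip_width: 0.0002
```

View pics/s10.png

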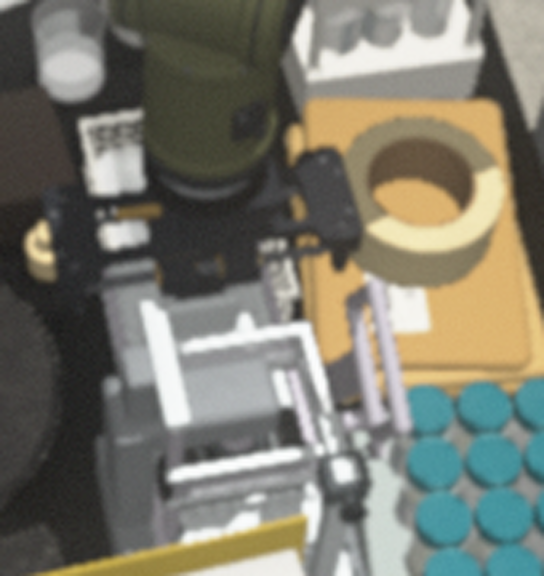

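```bash
python3 -m creep '0 -0.5 0 0 0 0 0; 0 -1 0 0 0 0 0; 0 -1.5 0 0 0 0 0; 0 -2 0 0 0 0 0; 0 -2.5 0 0 0 0 0; 0 -3 0 0 0 0 0; 0 -3.5 0 0 0 0 0; 0 -4 0 0 0 0 0; 0 -4 0 0 0 0 0; 0 -4 0 0 0 0 0'; python3 - <<'E'
from h import *
from plant import env
o=env.observe();R0=q2m(o["tool_rot"]);p0=o["eef_pos"];print(p0,o["contact_force"])
E
```

```text
clock: 19.9
eef_pos: [0.5037, 0.2378, 0.0892]
tool_rot: [0.006, 1.0, 0.021, -0.0]
contact_force: [-0.9, -13.0, 9.8]
grip_width: 0.0007
[0.50374977 0.23776493 0.08916391] [ -0.89142659 -12.9715974    9.8074994 ]
```

```bash
python3 -m creep '0 5 0 0 0 0 0; 0 12 0 0 0 0 0; 0 20 0 0 0 0 0; 0 22 -25 0 0 0 0; 0 22 -70 0 0 0 0; 0 22 -120 0 0 0 0; 0 22 -170 0 0 0 0; 0 22 -215 0 0 0 0; 0 22 -235 0 0 0 0; 0 22 -235 0 0 0 0'; python3 - <<'E'
from h import *
from plant import env
import pickle
o=env.observe();R0=q2m(o["tool_rot"]);p0=o["eef_pos"];print(p0,o["contact_force"])
for a in (.237,.207): print(step(p0,R0,barpt(.049,.42,a,0),toolR(.42)).round(1))
C={n:env.capture(n) for n in("scene","top","wrist")};pickle.dump(C,open("c11.pkl","wb"))
cv2.imwrite("pics/w11.png",C["wrist"]["color"]);crop(C["top"]["color"],80,160,210,110,3.8,"pics/t11.png")
E
```

```text
clock: 21.15
eef_pos: [0.5052, 0.2232, 0.3256]
tool_rot: [0.0, 1.0, 0.023, 0.002]
contact_force: [-0.2, 0.0, -0.6]
grip_width: 0.0004
[0.50518027 0.22318692 0.32560161] [-0.23023047  0.02362194 -0.55383374]
[ -60.2 -212.7  -32.2  -24.    -0.3    0. ]
[ -60.4 -200.4   -4.8  -24.    -0.3    0. ]
```

View pics/w11.png

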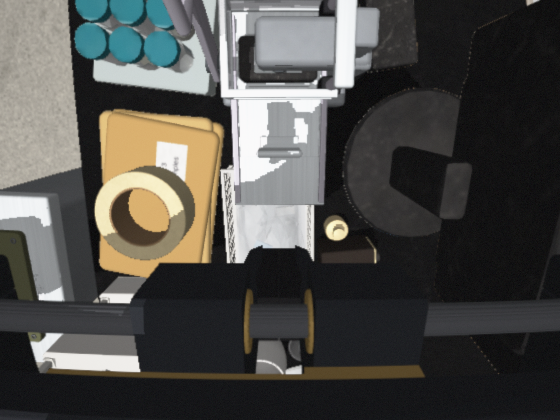

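View pics/t11.png

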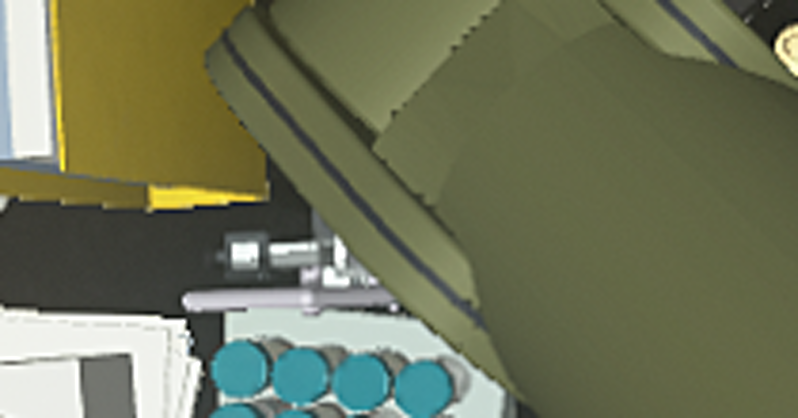

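```bash
python3 - <<'E'
from h import *;import pickle
C=pickle.load(open("c11.pkl","rb"))
print(proj(C["top"],[barpt(.049,t,.156,.041) for t in(.35,.42)]))
E
python3 -m creep '-4 -10 -25 0 0 0 20; -12 -40 -45 -3 0 0 50; -22 -75 -48 -7 0 0 50; -33 -110 -48 -11 0 0 50; -44 -145 -45 -15 0 0 50; -53 -180 -40 -20 0 0 50; -60 -213 -32 -24 0 0 50; -60 -213 -32 -24 0 0 50; -60 -207 -18 -24 0 0 50; -60 -200 -5 -24 0 0 50'; python3 - <<'E'
from h import *
from plant import env
import pickle
o=env.observe();R0=q2m(o["tool_rot"]);p0=o["eef_pos"];print(p0,o["contact_force"])
for a in (.207,.137): print(step(p0,R0,barpt(.049,.42,a,0),toolR(.42)).round(1))
C={n:env.capture(n) for n in("scene","top","wrist")};pickle.dump(C,open("c12.pkl","wb"))
cv2.imwrite("pics/w12.png",C["wrist"]["color"])
L=[barpt(.049,.42,.156,y) for y in(-.041,.041)]
print(proj(C["wrist"],L),proj(C["top"],L))
E
```

```text
[[132.09736287 238.06678948]
 [128.71322721 238.12374223]]
clock: 22.55
eef_pos: [0.4358, 0.4182, 0.3274]
tool_rot: [0.21, 0.977, 0.022, 0.005]
contact_force: [0.8, 0.3, -0.1]
grip_width: 0.05
[0.43582595 0.41819536 0.32737873] [ 0.79108183  0.26373363 -0.05576084]
[-0.1 -1.2 -3.4  0.2 -0.  -0. ]
[-0.2 -1.4 66.6  0.2 -0.  -0. ]
[[276.74854656 285.58622452]
 [276.37317382 162.28850417]] [[162.94199911 237.31178211]
 [128.71322721 238.12374223]]
```

View pics/w12.png

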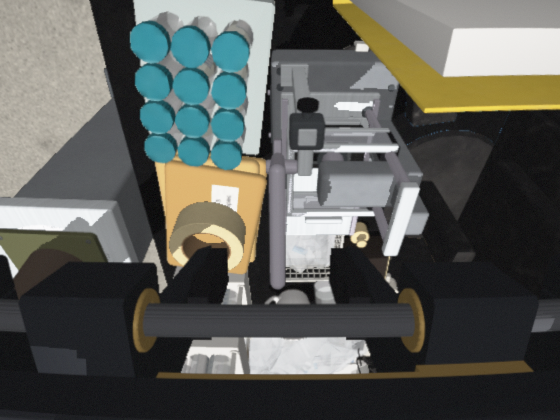

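```bash
python3 -m creep '0 -1 20 0 0 0 45; 0 -1 38 0 0 0 45; 0 -1 52 0 0 0 40; 0 -1 61 0 0 0 40; 0 -1 66 0 0 0 40; 0 -1 66 0 0 0 25; 0 -1 66 0 0 0 4; 0 -1 66 0 0 0 4; 0 -1 66 0 0 0 4; 0 -1 66 0 0 0 4'; python3 - <<'E'
from h import *
from plant import env
o=env.observe();R0=q2m(o["tool_rot"]);p0=o["eef_pos"];print(p0,o["contact_force"],o["grip_width"])
for l,t in[(.049,.42),(.055,.48),(.06,.51),(.07,.56),(.08,.58),(.09,.58)]: print(step(p0,R0,barpt(l,t,.137,0),toolR(t)).round(1))
E
```

```text
clock: 23.95
eef_pos: [0.4363, 0.3937, 0.2683]
tool_rot: [0.209, 0.978, 0.023, 0.005]
contact_force: [-1.3, 1.0, 2.4]
grip_width: 0.0086
[0.43630098 0.39370559 0.2683478 ] [-1.27599545  1.03090691  2.39908117] 0.008600853841750217
[ 0.5  0.5  2.7  0.1 -0.1  0. ]
[ 0.5 -5.2 -2.5 -3.4 -0.1  0. ]
[ 0.5 -7.3 -6.8 -5.1 -0.1  0. ]
[  0.5 -10.  -15.1  -8.   -0.1   0. ]
[  0.5  -8.6 -23.8  -9.1  -0.1   0. ]
[  0.6  -4.5 -33.   -9.1  -0.1   0. ]
```

```bash
python3 -m creep '0 -1 -3 -0.5 0 0 4; 0 -4 -6 -2 0 0 4; 0 -6 -8.5 -3.5 0 0 4; 0 -7.5 -11.5 -5 0 0 4; 0 -9 -16 -7 0 0 4; 0 -9.5 -21 -8.1 0 0 4; 0 -9 -27 -9 0 0 4; 0 -7 -33 -9.2 0 0 4; 0 -5 -37 -9.2 0 0 4; 0 -5 -37 -9.2 0 0 4'; python3 - <<'E'
from h import *
from plant import env
o=env.observe();R0=q2m(o["tool_rot"]);p0=o["eef_pos"];print(p0,o["contact_force"],o["grip_width"])
for l,t in[(.09,.58),(.09,.45),(.09,.3),(.09,.15),(.09,0)]: print(step(p0,R0,barpt(l,t,.139,0),toolR(t)).round(1))
C=env.capture("scene");crop(C["color"],230,170,170,180,3.2,"pics/s13.png")
C=env.capture("wrist");cv2.imwrite("pics/w13.png",C["color"])
E
```

```text
clock: 25.2
eef_pos: [0.4354, 0.4133, 0.3005]
tool_rot: [0.286, 0.958, 0.022, 0.007]
contact_force: [-2.9, -1.6, -5.3]
grip_width: 0.0084
[0.43539828 0.41328839 0.30052959] [-2.92973739 -1.55528458 -5.30242169] 0.008406566307159469
[ 0.5 -0.5  2.4  0.  -0.1  0. ]
[ 0.5 17.5  3.6  7.5 -0.1  0. ]
[ 0.5 37.9  7.8 16.1 -0.1  0. ]
[ 0.5 57.5 15.1 24.7 -0.1  0. ]
[ 0.5 75.7 25.2 33.3 -0.1  0. ]
```

View pics/s13.png

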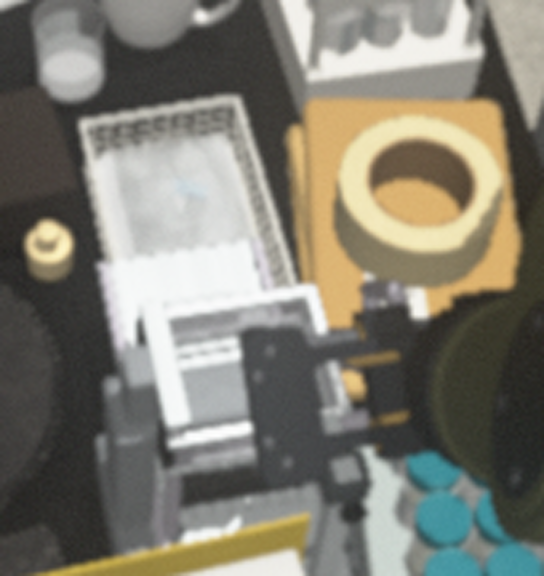

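View pics/w13.png

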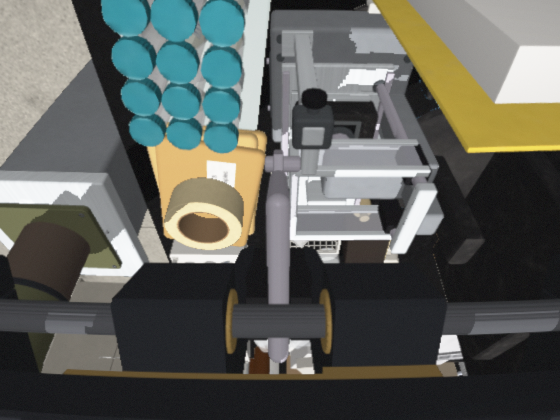

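```bash
python3 -m creep '0 3 1 1.5 0 0 4; 0 10 1.5 4.5 0 0 4; 0 17.5 2 7.5 0 0 4; 0 27 4 11.5 0 0 4; 0 37 6.5 16 0 0 4; 0 47 9.5 20 0 0 4; 0 57 13.5 24.7 0 0 4; 0 67 18.5 29 0 0 4; 0 75 23.5 33.3 0 0 4; 0 75 23.5 33.3 0 0 4'; python3 - <<'E'
from h import *
from plant import env
o=env.observe();R0=q2m(o["tool_rot"]);p0=o["eef_pos"];print(p0,o["contact_force"],o["grip_width"])
for l,t in[(.09,0),(.08,-.08),(.06,-.15),(.03,-.18),(.006,-.18),(0,-.18)]: print(step(p0,R0,barpt(l,t,.139,0),toolR(t)).round(1))
E
```

```text
clock: 26.55
eef_pos: [0.4391, 0.3346, 0.3217]
tool_rot: [0.001, 1.0, 0.021, 0.0]
contact_force: [-3.5, 0.6, -5.1]
grip_width: 0.0082
[0.43907074 0.33455635 0.32169138] [-3.46670607  0.63797969 -5.10434829] 0.008209726793556355
[ 0.4 -1.7  0.7  0.1 -0.1 -0.1]
[ 0.4  9.3 11.2  4.7 -0.1 -0.1]
[ 0.4 19.  32.3  8.7 -0.1 -0.1]
[ 0.4 23.  63.  10.5 -0.1 -0.1]
[ 0.4 22.9 87.  10.5 -0.1 -0.1]
[ 0.4 22.9 93.  10.5 -0.1 -0.1]
```

```bash
python3 -m creep '0 5 5 2.4 0 0 4; 0 10 11 4.7 0 0 4; 0 15 21 7 0 0 4; 0 19 32 8.7 0 0 4; 0 21 43 9.5 0 0 4; 0 23 54 10.5 0 0 4; 0 23 64 10.5 0 0 4; 0 23 72 10.5 0 0 4; 0 23 78 10.5 0 0 4; 0 23 82 10.5 0 0 4'; python3 -m creep '0 0 1 0 0 0 4; 0 0 2 0 0 0 4; 0 0 3 0 0 0 4; 0 0 4 0 0 0 4; 0 0 5 0 0 0 4; 0 0 6 0 0 0 4; 0 0 7 0 0 0 4; 0 0 8 0 0 0 4; 0 0 8 0 0 0 4; 0 0 8 0 0 0 4'
```

```text
clock: 27.8
eef_pos: [0.4402, 0.3147, 0.2391]
tool_rot: [-0.091, 0.996, 0.023, -0.002]
contact_force: [-1.6, 0.3, -4.3]
grip_width: 0.0081
clock: 29.05
eef_pos: [0.4402, 0.316, 0.2315]
tool_rot: [-0.091, 0.996, 0.023, -0.002]
contact_force: [-3.3, -0.3, -4.4]
grip_width: 0.008
```

```bash
python3 -m creep '0 0 0.5 0 0 0 4; 0 0 1 0 0 0 4; 0 0 1.5 0 0 0 4; 0 0 2 0 0 0 4; 0 0 2.5 0 0 0 4; 0 0 3 0 0 0 4; 0 0 3.5 0 0 0 4; 0 0 4 0 0 0 4; 0 0 4 0 0 0 4; 0 0 4 0 0 0 4'
```

```text
clock: 30.3
eef_pos: [0.4401, 0.3174, 0.2283]
tool_rot: [-0.092, 0.996, 0.023, -0.001]
contact_force: [-4.8, -1.1, 6.3]
grip_width: 0.0083
```

```bash
python3 -m creep '0 0 0 0 0 0 8; 0 0 0 0 0 0 14; 0 0 0 0 0 0 25; 0 0 0 0 0 0 40; 0 0 -1 0 0 0 50; 0 0 -6 0 0 0 50; 0 0 -16 0 0 0 50; 0 0 -30 0 0 0 50; 0 0 -50 0 0 0 50; 0 0 -70 0 0 0 50'; python3 -m creep '0 0 -30 0 0 0 50; 0 50 -50 0 0 0 50; 0 100 -50 0 0 0 50; 0 150 -50 0 0 0 50; 0 200 -50 0 0 0 50; 0 250 -50 0 0 0 50; 0 280 -50 0 0 0 50; 0 300 -50 0 0 0 50; 0 300 -50 0 0 0 50; 0 300 -50 0 0 0 50'; python3 - <<'E'
from h import *
from plant import env
import pickle
C={n:env.capture(n) for n in("scene","top","wrist")};pickle.dump(C,open("c14.pkl","wb"))
crop(C["scene"]["color"],210,130,170,220,2.7,"pics/s14.png");crop(C["top"]["color"],130,160,210,110,3.8,"pics/t14.png")
print(env.observe()["contact_force"],proj(C["scene"],[barpt(l,t,.156,y) for l,t in((0,-.18),(.01,-.18)) for y in(-.041,.041)]))
print(proj(C["top"],[W([0,0,.105]),W([0,-.104,.114])]))
E
```

```text
clock: 31.55
eef_pos: [0.4407, 0.3039, 0.298]
tool_rot: [-0.091, 0.996, 0.023, -0.001]
contact_force: [0.8, 0.3, 0.3]
grip_width: 0.0501
clock: 32.8
eef_pos: [0.4548, 0.0013, 0.2919]
tool_rot: [-0.091, 0.996, 0.023, -0.001]
contact_force: [0.0, 0.4, 0.8]
grip_width: 0.0501
[-0.09098787  0.25208048 -0.54460408] [[329.57730594 232.45253221]
 [341.4347657  265.0366979 ]
 [330.04955269 229.35592809]
 [342.04427917 262.03483615]]
[[193.99106731 208.37851797]
 [239.88060717 206.48476518]]
```

View pics/s14.png

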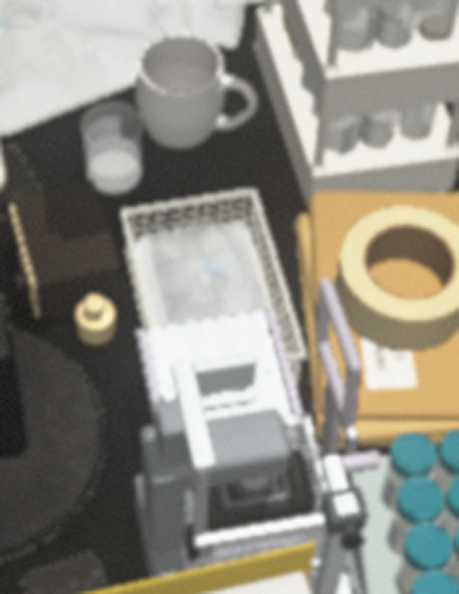

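View pics/t14.png

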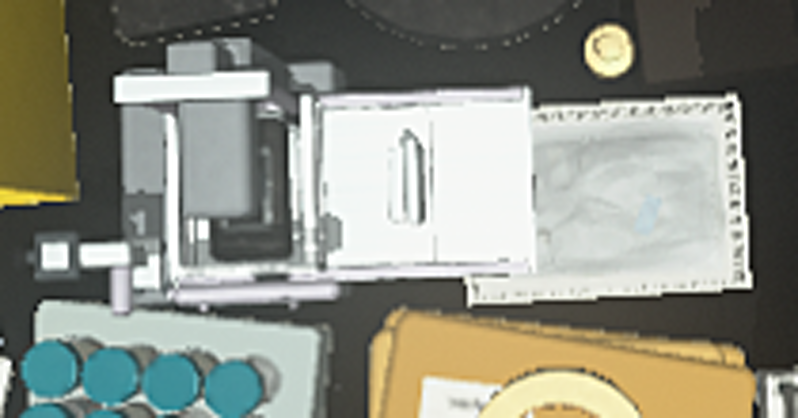

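```bash
python3 - <<'E'
from plant import env
print(env.finish_job())
E
```

```text
the job is handed in; nothing more can be done
None
```

I finished the full sequence and handed the job in at about 33 s of the 64 s allowed. `finish_job` gives no verdict, so these results rest on my own checks.

- **Hanging the guard:** I lifted it by the bow, swung the bar over, hung the hook on the stud and let go. From the pictures, the bar leaned about 0.42 rad with the hook about 1–2 mm from the stud. The guard stayed up on its own.
- **Pushing the shuttle:** I pushed it by its tab to the end stop. It stopped moving while the push force rose from 2 N to 13 N, and the tab face was where the home position should be.
- **Lowering the guard:** I re-gripped the bow, lifted the hook off the stud and swung the bar back to about −0.18 rad. I then lowered the guard slowly until it touched bottom, where the force changed from −4.4 N to +6.3 N. Then I released it and moved the arm clear.

**Last checks:** in the scene picture the guard's front edge is back within a pixel of where it started, and the bow rail sits within about 3 pixels of the position predicted for a fully lowered guard. The case is under the ram. The weight is at its starting pixel in the top view. The beaker and mug are standing and look undisturbed, though I did not measure them. The arm touches nothing.

**Disagreements:** my first estimate of the bar's starting lean was off (−0.236 rad against about −0.195 rad), and I corrected it from the wrist camera before gripping. On the second grip the fingers sat about 2–3 mm higher on the rail than commanded, and I allowed for that. No checks failed.

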